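# Clear the run-out ribbon cassette from the label printer

### The arm

A 7-joint arm with a two-finger parallel gripper is mounted at the origin on the work surface. World frame = base frame: x ahead of the robot, y to its left, z up, the work surface at z = 0. Lengths are in m, angles in rad, forces in N, time in s.
With the tool pointing down it reaches from about 0.425 to 0.925 m from the base axis. Payload 6.8 kg.
Tool frame: the origin (TCP) lies between the finger pads; the fingertips stand 14 mm ahead of it and the grasp point (between the pads) lies 5 mm behind it; z points along the fingers, y is the line along which they close (so a half turn about z gives the same grasp; the last joint's range is limited). The gripper opens to 85 mm and grips with 20 to 120 N. Pads are 22 mm wide; open, the fingers measure 114 mm over their backs; the gripper's body (76 mm by 85 mm) begins 54 mm behind the grasp point. The pads swing forward as they close: fully open they stand 13 mm farther back than shut.
Start: joints at [1.009, 0.477, 0.022, 1.555, -0.011, 1.109, -0.083], TCP at [0.296, -0.607, 0.245] pointing down, gripper open.
Joint ranges: [-2.96, 2.96], [-0.34, 2.1], [-1.41, 1.46], [0.24, 2.44], [-1.37, 4.51], [0.17, 1.92], [-2.96, 2.96]. Speed limits (rad/s): [2.39, 2.39, 3.14, 3.14, 3.14, 3.14, 3.14].

### API

Orientations are given as a unit quaternion [x, y, z, w].
In Python, from workcell import manip gives the robot as it stands.
- The arm moves only by the tool play_rows, never from a script. Its argument "steps" is a list of rows, each an object with "jaw": the gripper command: -1 is shut, 1 is fully open, values between are in proportion; "translation": the shift along the world's x, y, z in m, a list of three; "rotation": the turn, a rotation vector about the world's x, y, z in degrees, a list of three. A call has 1 to 10 rows; each row is the pose to reach, as a shift and turn from the pose commanded when the call began; what a row does not reach only later rows make up. A row lasts 1/8 s, in which the tool goes at most 62.5 mm and 10.7 degrees, less where a joint would pass 70% of its speed; a pose out of reach is approached as far as the arm can. A call with a gripper value outside its range is refused whole. The fingers move at their own pace and stop on an object; "newtons" is the grip in N (left out, the last holds). Time passes only in rows, so rows that repeat a pose let the fingers close. It gives the time, the measured TCP pose, the force, the opening and the grip force at its end, in the units of the state.
- manip.read_state(): the state, without advancing time (a new reading comes with each control period).
- manip.get_image(name): name is "scene" or "top" or "wrist"; returns a dict with "img" (384x512x3 uint8, blue, green, red), "fx", "fy", "cx", "cy" (pixels), "dist" ([k1, k2, p1, p2, k3] as OpenCV has them; the pictures are not rectified), "xyz" and "attitude" of the camera in the world. Camera axes: x right, y down, z forward; pixel columns grow to the right and rows downward; lengths in m; the calibration is good to about 2 mm. A picture is of the moment at which its call begins. There is no depth.
- manip.hand_in(): hands the job in; it is judged then, once.
The state is a dict: "clock": time; "qpos": joint angles; "joint_vel": joint speeds; "joint_torque": joint torques, N m; "eef_pos": TCP position; "eef_rot": TCP orientation; "ft_force": force on the tool from outside, world axes, zero at the start; "torque": the same for the moment, N m; "width": finger opening in m; "grip_force": force on a finger pad.
Only numpy, scipy, OpenCV 4.12 (cv2) and the standard library are available. Lean on these libraries where they do the work, as an engineer would, in place of code of your own. Each camera call takes 0.05 s, during which the arm holds its last target. There are 200 camera calls.

### The job

The narrow one of the two ribbon cassettes in the label printer's sloped deck has run out: draw it out of its slot and drop it into the wire basket from low over it, not from high up. Leave the wide cassette in the printer, keep the basket standing where it is, and do not push the carton of label rolls about.

Things in the scene. Friction and masses are not known exactly. Their poses are not given: they have to be found in the camera images.
- narrow_center (a point): Centre of the narrow (run-out) ribbon cassette, a flat black plastic case 28 mm thick (its x), 80 mm wide (its y), 130 mm tall (its z, which points out of the slot, leaning 30 degrees from vertical towards the printer's +x, away from the robot). It stands loose in either of the printer's two slots, lower 70 mm inside, upper 60 mm standing clear above the deck. 110 to 220 g.
- wide_center (a point): Centre of the wide ribbon cassette, which stays: same black case, but 126 mm wide along its y; 28 mm thick, 130 mm tall, same axes, standing in the other slot, 146 mm from the narrow one's slot (centre to centre).
- printer: Grey label printer, fixed, 190 (x) x 304 mm (y), 142 mm high on the robot's side (-x), 67 mm on the far side (+x); origin at the centre of its underside. Its deck slopes 30 degrees, facing up and towards +x. Two slots, mouths centred at x 30, y +73 and -73, z 105 mm, run square into the deck: 34 mm across, 134 mm wide, 70 mm deep (6 mm play across a cassette).
- basket: Steel wire basket, open on top, loose, 0.7 kg: 230 mm (x) by 210 mm (y) outside, 100 mm high, walls and floor 4 mm. Origin at the centre of its underside. It stands to the left or the right of the printer.
- carton: Open cardboard carton with white label rolls in it, 200 x 200 mm, 100 mm high, with short flaps folded outwards on its two x sides (260 mm over the flaps). On the other side of the printer from the basket. A bystander; origin at the centre of its underside.
Things that resemble listed ones, but are neither listed nor needed, are in the scene too. Leave any green look-alike of the part that bears narrow_center alone.

How it is judged:
On the way, in this order (a step that is already met when the one before it is completed fails the run):
1. the narrow cassette is drawn out of its slot (distance of narrow_center from where it was at the start of the episode above 0.08 m), for 0.1 s.
2. the narrow cassette is in the basket, let go (x of narrow_center in the frame of basket between -0.11 and 0.11 m and y of narrow_center in the frame of basket between -0.1 and 0.1 m and z of narrow_center in the frame of basket between 0 and 0.095 m and contact force between the fingers and narrow below 0.1 N), for 0.2 s.
At the end, for the whole second after the job is handed in: The narrow cassette lies or leans at rest inside the basket, its centre between the walls and lower than the rim (under 95 mm above the basket's underside); the basket is upright and within 40 mm of where it stood; the wide cassette is still in its slot (centre within 25 mm of its start) (x of narrow_center in the frame of basket between -0.11 and 0.11 m and y of narrow_center in the frame of basket between -0.1 and 0.1 m and z of narrow_center in the frame of basket between 0 and 0.095 m and linear speed of narrow below 0.03 m/s and distance of basket from where it was at the start of the episode below 0.04 m and angle between basket's own z axis and vertical below 0.1 rad and distance of wide_center from where it was at the start of the episode below 0.025 m); the robot touches nothing.
It fails at once if the wide cassette is pulled out (moved more than 40 mm) (distance of wide_center from where it was at the start of the episode above 0.04 m).
It fails at once if the basket is pushed more than 60 mm or tipped over (distance of basket from where it was at the start of the episode above 0.06 m or angle between basket's own z axis and vertical above 0.5 rad).
It fails at once if the carton is pushed more than 40 mm (distance of carton from where it was at the start of the episode above 0.04 m).
It fails at once if the narrow cassette is thrown or dropped from high up (falls free faster than 1.8 m/s, about 17 cm of fall) (linear speed of narrow above 1.8 m/s and contact force between the fingers and narrow below 0.1 N).
It also fails if it takes over 38 s, if anything falls off the work surface, if the arm or the gripper's body presses on something with over 40 N, if the wrist force passes 120 N, or if a joint passes its speed limit or range.

## Working session

There is one attempt and no reset: what is moved stays moved. The work goes in short steps, Python scripts to look and compute and a tool call to move; the robot and the scene stay as the last step left them, time stands still between calls to the robot, and variables do not carry over. Pictures are saved under pics/ and viewed, at most 10 in all, crops included, and the job is handed in when it is done.

Besides the shell and the picture viewer there is one more tool, called as name([rows], argument=value, ...), one row to a line, values as JSON. play_rows: Moves the arm, as the interface text tells. Its arguments: {"type":"object","properties":{"steps":{"type":"array"},"newtons":{"type":"number"}},"required":["steps"]}

```bash
mkdir -p pics; cat > h.py <<'E'
import numpy as np, cv2, pickle
from scipy.spatial.transform import Rotation as R
from workcell import manip
def K(d): return np.array([[d['fx'],0,d['cx']],[0,d['fy'],d['cy']],[0,0,1.]])
def rot(d):
    a=np.array(d['attitude'],float); return a if a.shape==(3,3) else R.from_quat(a).as_matrix()
def ray(d,uv):
    p=cv2.undistortPoints(np.array([[uv]],float),K(d),np.array(d['dist'],float))[0,0]
    return np.array(d['xyz'],float), rot(d)@np.array([p[0],p[1],1.])
def onz(d,uv,z):
    o,v=ray(d,uv); return o+v*(z-o[2])/v[2]
def proj(d,P):
    r=rot(d).T; t=-r@np.array(d['xyz'],float)
    return cv2.projectPoints(np.array(P,float).reshape(-1,3),cv2.Rodrigues(r)[0],t,K(d),np.array(d['dist'],float))[0].reshape(-1,2)
def tri(d1,a,d2,b):
    o1,v1=ray(d1,a);o2,v2=ray(d2,b)
    s=np.linalg.lstsq(np.c_[v1,-v2],o2-o1,rcond=None)[0]
    p,q=o1+s[0]*v1,o2+s[1]*v2
    return (p+q)/2,np.linalg.norm(p-q)
E
python3 - <<'E'
from h import *
for n in('scene','top'):
    d=manip.get_image(n); pickle.dump(d,open(n+'.pkl','wb')); cv2.imwrite(f'pics/{n}0.png',d['img']); print(n,d['xyz'],d['attitude'],d['fx'])
print(manip.read_state())
E
```

```text
scene [ 1.48280671 -0.05843629  1.0117467 ] [ 0.67272787  0.62187158 -0.26353094 -0.30209999] 496.13758893377593
top [0.34378502 0.0271079  1.74845641] [-0.69817786  0.71462642 -0.0297838   0.03113956] 489.0430828557939
{'clock': 0.1, 'qpos': array([ 1.00890818,  0.47775179,  0.02233348,  1.55638798, -0.01148853,
        1.10928419, -0.08308572]), 'joint_vel': array([-0.00039739, -0.00058713, -0.00131955, -0.00332678, -0.00034783,
       -0.00020148, -0.00058399]), 'joint_torque': array([ 3.75245232e-03, -5.97771406e+01,  1.61351748e+00, -2.81958693e+01,
        1.28609154e-02,  5.03949312e-03, -1.60403897e-05]), 'eef_pos': array([ 0.29566321, -0.60621517,  0.24438476]), 'eef_rot': array([ 9.74364116e-01,  2.24975207e-01, -2.55055006e-04, -8.12494280e-04]), 'ft_force': array([ 0.91623163,  0.2319334 , -0.50356841]), 'torque': array([0.04126916, 0.04571863, 0.00644255]), 'grip_force': 0.0, 'width': 0.08559135129544479}
```

View pics/scene0.png

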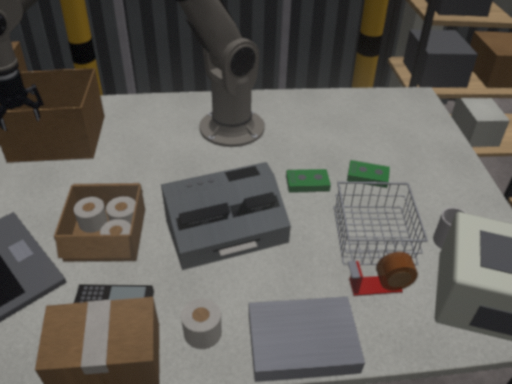

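View pics/top0.png

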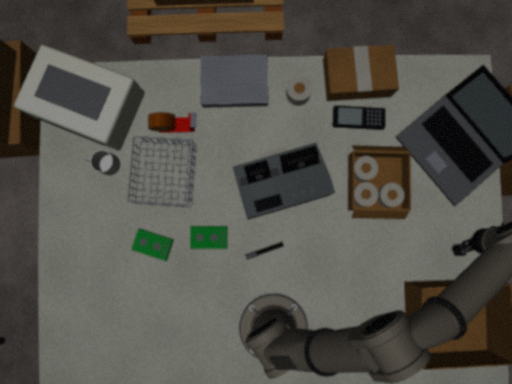

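The scene view shows the printer around (225,215), the basket at (378,220), and the carton at (100,222). Green look-alikes lie flat at (308,180) and (368,172). In the top view, the black cassettes in the deck are at about (258,170) and (299,160). I'll enlarge these next.

```bash
python3 - <<'E'
from h import *
s=pickle.load(open('scene.pkl','rb'));t=pickle.load(open('top.pkl','rb'))
a=cv2.resize(s['img'][155:275,150:300],None,fx=5,fy=5,interpolation=3)[:, :]
b=cv2.resize(t['img'][135:225,225:345],None,fx=5,fy=5,interpolation=3)
g=lambda i:np.clip(255*(i/255.)**0.5,0,255).astype('uint8')
cv2.imwrite('pics/c1.png',g(a)); cv2.imwrite('pics/c2.png',g(b))
E
```

```text
(no output)
```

View pics/c1.png

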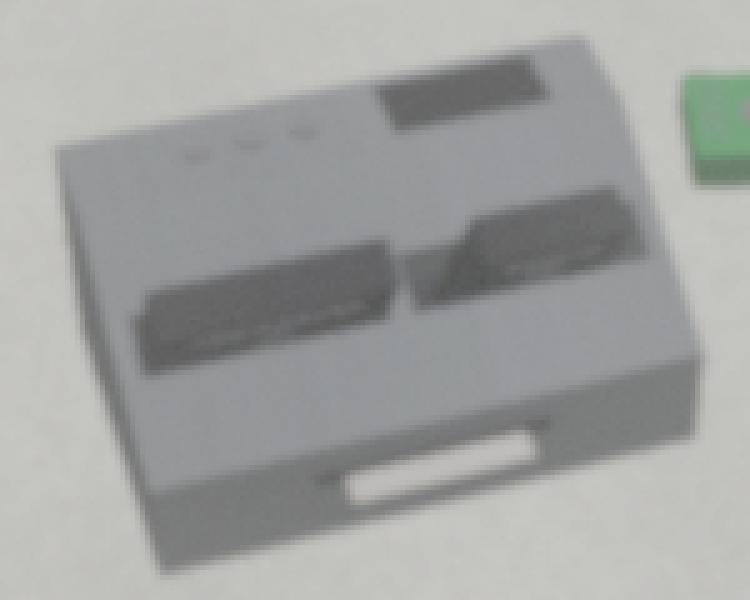

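View pics/c2.png

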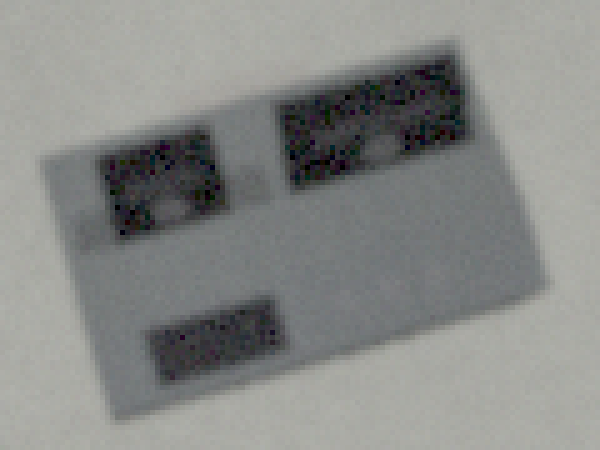

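Candidates: right in scene crop (550,230), which is full (260,201) and top (258,172), about 25 px wide with empty slot at both ends. Left in scene (270,300), full (204,215) and top (299,160), fills its slot, so it is the wide one. The third dark patch, top (268,203), is flat on the high edge (the display), and the flat green ones are look-alikes. So the narrow cassette is at top (258,172), on the +y side next to the basket.

```bash
python3 - <<'E'
from h import *
s=pickle.load(open('scene.pkl','rb'));t=pickle.load(open('top.pkl','rb'))
ct=lambda x,y:(225+(x+.5)/5-.5,135+(y+.5)/5-.5)
cs=lambda x,y:(150+(x+.5)/5-.5,155+(y+.5)/5-.5)
np.set_printoptions(precision=4,suppress=True)
# deck corners: far(low) z=.067 ; near z=.142
F=[onz(t,ct(*p),.067) for p in((40,157),(462,38))]; N=[onz(t,ct(*p),.142) for p in((115,418),(548,290))]
Fs=[onz(s,cs(*p),.067) for p in((703,355),(152,492))]; Ns=[onz(s,cs(*p),.142) for p in((585,38),(57,148))]
for n,f,m in(('top',F,N),('scene',Fs,Ns)):
    f=np.array(f);m=np.array(m)
    y=(f[0]-f[1]+m[0]-m[1])/2; print(n,f,m,np.linalg.norm(f[0]-f[1]),np.linalg.norm(m[0]-m[1]),np.linalg.norm((f-m)[:,:2],axis=1),'yaw',np.degrees(np.arctan2(-y[0],y[1])),'c',(f.sum(0)+m.sum(0))[:2]/4)
# triangulated deck corners
for a,b in(((40,157),(703,355)),((462,38),(152,492)),((115,418),(585,38)),((548,290),(57,148))): print(tri(t,ct(*a),s,cs(*b)))
B=np.array([onz(t,p,.1) for p in((133,137),(196,139),(193,207),(128,204))]);print('basket',B,B.mean(0),np.linalg.norm(np.roll(B,1,0)-B,axis=1))
Bs=np.array([onz(s,p,.1) for p in((338,182),(410,183),(425,240),(337,231))]);print('basket scene',Bs,Bs.mean(0))
E
```

```text
top [[ 0.569   0.1264  0.067 ]
 [ 0.6458 -0.1692  0.067 ]] [[ 0.3852  0.0758  0.142 ]
 [ 0.4627 -0.2116  0.142 ]] 0.305343315363402 0.29770927623689064 [0.1906 0.1879] yaw 14.827310134748744 c [ 0.5157 -0.0446]
scene [[ 0.5668  0.1317  0.067 ]
 [ 0.6445 -0.1593  0.067 ]] [[ 0.3858  0.0842  0.142 ]
 [ 0.4624 -0.2083  0.142 ]] 0.3011591321941922 0.302417264068251 [0.1871 0.1886] yaw 14.813848591892521 c [ 0.5149 -0.0379]
(array([0.569 , 0.1287, 0.0694]), np.float64(0.004978300615342585))
(array([ 0.6454, -0.164 ,  0.0687]), np.float64(0.009804657913527698))
(array([0.3856, 0.08  , 0.1421]), np.float64(0.008378212911969529))
(array([ 0.4626, -0.2099,  0.1424]), np.float64(0.0032215776285215636))
basket [[0.6739 0.4664 0.1   ]
 [0.6608 0.2483 0.1   ]
 [0.4282 0.261  0.1   ]
 [0.4432 0.4833 0.1   ]] [0.5515 0.3647 0.1   ] [0.2313 0.2185 0.233  0.2229]
basket scene [[0.4353 0.2856 0.1   ]
 [0.4522 0.4961 0.1   ]
 [0.6747 0.4647 0.1   ]
 [0.6264 0.2427 0.1   ]] [0.5472 0.3723 0.1   ]
```

Printer is (0.515,-0.041) with yaw 14.8°, and both views and the sizes agree. Basket is (0.55,0.367). I'll check the cassette's lateral offset and compute the moves.

```bash
cat >> h.py <<'E'
np.set_printoptions(precision=4,suppress=True)
PC=np.array([.515,-.041,0]); PY=14.8
RP=R.from_euler('z',PY,degrees=True).as_matrix()
P2W=lambda p:PC+RP@np.array(p,float)
A=np.array([.5,0,3**.5/2]); X=np.array([3**.5/2,0,-.5])
RT=RP@np.array([-np.cross(X,-A)*-1,X,-A]).T  # columns x=y cross z
E
python3 - <<'E'
from h import *
t=pickle.load(open('top.pkl','rb'));s=pickle.load(open('scene.pkl','rb'))
m=np.array([30,73,105])/1000
for nm,d,o,i in(('top',t,(225,135),1),('scene',s,(150,155),1)):
    c=[P2W(m+A*h+X*a+np.array([0,b,0])) for h in(.06,0) for a in(-.014,.014) for b in(-.04,.04)]
    print(nm,(proj(d,c)-o)*5+2)
print(np.linalg.det(RT))
top=m+A*.06
st=manip.read_state(); p0=st['eef_pos'];r0=R.from_quat(st['eef_rot'])
rv=(R.from_matrix(RT)*r0.inv()).as_rotvec(degrees=True)
for k in(.15,.08,-.03): # TCP relative to top along a
    w=P2W(top+A*k); print(k,w,w-p0)
print('rotvec',rv,np.linalg.norm(rv))
print('approach dir',-RP@A)
E
```

```text
top [[219.9247 157.5127]
 [102.1636 191.3578]
 [209.4123 125.2746]
 [ 92.8224 158.7458]
 [231.445  210.1122]
 [117.2099 243.0026]
 [221.1329 178.3083]
 [107.9937 210.8476]]
scene [[461.2871 213.7604]
 [608.2818 180.6759]
 [476.561  264.9303]
 [624.1291 230.8128]
 [443.2187 250.1485]
 [584.3551 217.872 ]
 [457.7455 299.3262]
 [599.406  266.1061]]
0.9999999999999997
0.15 [0.6269 0.0641 0.2869] [0.3312 0.6703 0.0425]
0.08 [0.593  0.0551 0.2262] [ 0.2974  0.6613 -0.0181]
-0.03 [0.5399 0.0411 0.131 ] [ 0.2442  0.6473 -0.1134]
rotvec [13.4714 29.407  76.8794] 83.4067661927181
approach dir [-0.4834 -0.1277 -0.866 ]
```

play_rows([
  {"jaw": 1,"translation": [0,0,0.05],"rotation": [0,0,0]},
  {"jaw": 1,"translation": [0.02,0.02,0.1],"rotation": [1.3,2.9,7.7]},
  {"jaw": 1,"translation": [0.06,0.06,0.13],"rotation": [2.7,5.9,15.4]},
  {"jaw": 1,"translation": [0.1,0.1,0.14],"rotation": [4,8.8,23]},
  {"jaw": 1,"translation": [0.14,0.14,0.14],"rotation": [5.4,11.8,30.8]},
  {"jaw": 1,"translation": [0.18,0.19,0.14],"rotation": [6.7,14.7,38.4]},
  {"jaw": 1,"translation": [0.21,0.24,0.14],"rotation": [8.1,17.6,46]},
  {"jaw": 1,"translation": [0.24,0.29,0.14],"rotation": [9.4,20.6,53.8]},
  {"jaw": 1,"translation": [0.27,0.34,0.14],"rotation": [10.8,23.5,61.5]},
  {"jaw": 1,"translation": [0.29,0.39,0.14],"rotation": [12.1,26.4,69.2]},
])

```text
clock: 1.35
eef_pos: [0.5868, -0.215, 0.3844]
eef_rot: [0.644, 0.727, -0.187, -0.145]
ft_force: [0.3, -1.5, -0.1]
width: 0.0852
grip_force: 0.0
```

```bash
cat > go.py <<'E'
import sys
from h import *
# python3 go.py k [dx(across) dy]: shift/turn to TCP k above cassette top
k=float(sys.argv[1]); a=float(sys.argv[2]) if len(sys.argv)>2 else 0; b=float(sys.argv[3]) if len(sys.argv)>3 else 0
st=manip.read_state(); w=P2W(np.array([.03,.073,.105])+A*(.06+k)+X*a+np.array([0,b,0]))
print(st['clock'],'pos',st['eef_pos'],'goal',w,'shift',w-st['eef_pos'],'turn',(R.from_matrix(RT)*R.from_quat(st['eef_rot']).inv()).as_rotvec(degrees=True),'F',st['ft_force'],'q',st['qpos'])
E
python3 go.py .15
```

```text
1.35 pos [ 0.5868 -0.215   0.3844] goal [0.6269 0.0641 0.2869] shift [ 0.0401  0.279  -0.0975] turn [1.2353 2.9484 7.4311] F [ 0.2904 -1.4695 -0.0805] q [ 0.3408  0.5707 -0.2945  1.1831  0.2804  1.8727  0.1941]
```

play_rows([
  {"jaw": 1,"translation": [0.01,0.05,0],"rotation": [0.3,0.7,1.9]},
  {"jaw": 1,"translation": [0.02,0.1,0],"rotation": [0.6,1.5,3.7]},
  {"jaw": 1,"translation": [0.025,0.15,0],"rotation": [0.9,2.2,5.5]},
  {"jaw": 1,"translation": [0.03,0.2,-0.01],"rotation": [1.2,2.9,7.4]},
  {"jaw": 1,"translation": [0.035,0.25,-0.04],"rotation": [1.2,2.9,7.4]},
  {"jaw": 1,"translation": [0.04,0.275,-0.08],"rotation": [1.2,2.9,7.4]},
  {"jaw": 1,"translation": [0.04,0.279,-0.0975],"rotation": [1.2,2.9,7.4]},
  {"jaw": 1,"translation": [0.04,0.279,-0.0975],"rotation": [1.2,2.9,7.4]},
])

```text
clock: 2.35
eef_pos: [0.6254, 0.0609, 0.2868]
eef_rot: [0.592, 0.763, -0.206, -0.157]
ft_force: [0.3, -0.7, 1.0]
width: 0.0853
grip_force: 0.0
```

```bash
python3 go.py .06; python3 - <<'E'
from h import *
d=manip.get_image('wrist'); pickle.dump(d,open('w1.pkl','wb')); im=np.clip(255*(d['img']/255.)**.5,0,255).astype('uint8').copy()
m=np.array([30,73,105])/1000
c=[P2W(m+A*.06+X*a+np.array([0,b,0])) for a,b in((-.014,-.04),(.014,-.04),(.014,.04),(-.014,.04))]
q=proj(d,c); print(q)
cv2.polylines(im,[q.astype('int32')],True,(0,0,255),1); cv2.imwrite('pics/w1.png',im)
E
```

```text
2.35 pos [0.6254 0.0609 0.2868] goal [0.5834 0.0526 0.2089] shift [-0.0421 -0.0083 -0.0779] turn [0.1904 0.0407 0.3445] F [ 0.2533 -0.6968  0.97  ] q [-0.0749  0.6771 -0.2354  1.2271  0.1289  1.7778 -0.0553]
[[243.6426 217.3021]
 [269.0849 217.1195]
 [269.5384 143.555 ]
 [242.1141 143.7634]]
```

View pics/w1.png

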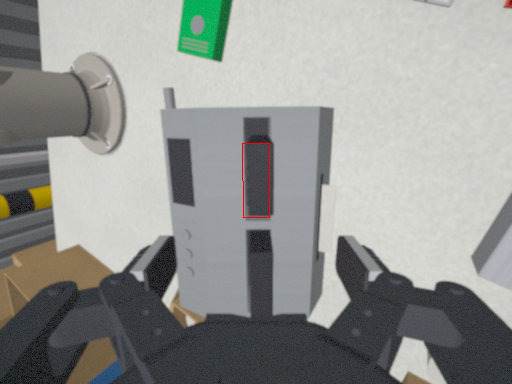

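The wrist view shows the narrow cassette at (257,180), within about 2 px of the projected outline. The wide one is at (260,270). The tool is lined up, so I'll descend along the slot axis and grip.

play_rows([
  {"jaw": 1,"translation": [-0.022,-0.005,-0.039],"rotation": [0,0,0]},
  {"jaw": 1,"translation": [-0.044,-0.01,-0.078],"rotation": [0,0,0]},
  {"jaw": 1,"translation": [-0.06,-0.014,-0.107],"rotation": [0,0,0]},
  {"jaw": 1,"translation": [-0.073,-0.018,-0.13],"rotation": [0,0,0]},
  {"jaw": 1,"translation": [-0.081,-0.02,-0.146],"rotation": [0,0,0]},
  {"jaw": 1,"translation": [-0.087,-0.022,-0.156],"rotation": [0,0,0]},
  {"jaw": 1,"translation": [-0.087,-0.022,-0.156],"rotation": [0,0,0]},
  {"jaw": 1,"translation": [-0.087,-0.022,-0.156],"rotation": [0,0,0]},
])

```text
clock: 3.4
eef_pos: [0.5398, 0.0405, 0.1326]
eef_rot: [0.592, 0.764, -0.204, -0.156]
ft_force: [-0.8, 0.0, -0.1]
width: 0.0852
grip_force: 0.0
```

```bash
python3 go.py -.03
```

```text
3.4 pos [0.5398 0.0405 0.1326] goal [0.5399 0.0411 0.131 ] shift [ 0.      0.0005 -0.0016] turn [0.0743 0.298  0.2971] F [-0.7674  0.0193 -0.1121] q [-0.0351  0.6785 -0.2505  1.6047  0.1505  1.4008 -0.0864]
```

play_rows([
  {"jaw": -1,"translation": [0,0,0],"rotation": [0,0,0]},
  {"jaw": -1,"translation": [0,0,0],"rotation": [0,0,0]},
  {"jaw": -1,"translation": [0,0,0],"rotation": [0,0,0]},
  {"jaw": -1,"translation": [0,0,0],"rotation": [0,0,0]},
  {"jaw": -1,"translation": [0,0,0],"rotation": [0,0,0]},
  {"jaw": -1,"translation": [0,0,0],"rotation": [0,0,0]},
  {"jaw": -1,"translation": [0,0,0],"rotation": [0,0,0]},
  {"jaw": -1,"translation": [0,0,0],"rotation": [0,0,0]},
], newtons=40)

```text
clock: 4.4
eef_pos: [0.5389, 0.0403, 0.1318]
eef_rot: [0.592, 0.764, -0.204, -0.157]
ft_force: [1.0, -0.1, -2.1]
width: 0.0277
grip_force: 41.0
```

play_rows([
  {"jaw": -1,"translation": [0.003,0.0008,0.005],"rotation": [0,0,0]},
  {"jaw": -1,"translation": [0.0085,0.0022,0.015],"rotation": [0,0,0]},
  {"jaw": -1,"translation": [0.0145,0.0038,0.026],"rotation": [0,0,0]},
  {"jaw": -1,"translation": [0.0205,0.0054,0.037],"rotation": [0,0,0]},
  {"jaw": -1,"translation": [0.027,0.007,0.048],"rotation": [0,0,0]},
  {"jaw": -1,"translation": [0.034,0.009,0.061],"rotation": [0,0,0]},
  {"jaw": -1,"translation": [0.0415,0.011,0.074],"rotation": [0,0,0]},
  {"jaw": -1,"translation": [0.05,0.013,0.09],"rotation": [0,0,0]},
  {"jaw": -1,"translation": [0.06,0.016,0.108],"rotation": [0,0,0]},
  {"jaw": -1,"translation": [0.07,0.0185,0.126],"rotation": [0,0,0]},
])

```text
clock: 5.65
eef_pos: [0.6094, 0.059, 0.2589]
eef_rot: [0.592, 0.764, -0.204, -0.157]
ft_force: [0.1, 0.9, -2.4]
width: 0.0273
grip_force: 40.9
```

```bash
python3 - <<'E'
from h import *
st=manip.read_state(); y=np.radians(-3.5); Y=np.array([np.cos(y),np.sin(y),0]); Z=np.array([0,0,-1.])
T=np.c_[np.cross(Y,Z),Y,Z]; print((R.from_matrix(T)*R.from_quat(st['eef_rot']).inv()).as_rotvec(degrees=True), np.array([.55,.367,.3])-st['eef_pos'],st['qpos'])
E
```

```text
[  3.0075 -29.7935 -17.5657] [-0.0594  0.308   0.0411] [-0.0668  0.6664 -0.2412  1.309   0.1294  1.7046 -0.0619]
```

play_rows([
  {"jaw": -1,"translation": [0,0.01,0.02],"rotation": [0,0,0]},
  {"jaw": -1,"translation": [-0.004,0.035,0.04],"rotation": [0.3,-3,-1.8]},
  {"jaw": -1,"translation": [-0.01,0.07,0.041],"rotation": [0.7,-7,-4.1]},
  {"jaw": -1,"translation": [-0.017,0.11,0.041],"rotation": [1.1,-11,-6.5]},
  {"jaw": -1,"translation": [-0.025,0.15,0.041],"rotation": [1.5,-15,-8.8]},
  {"jaw": -1,"translation": [-0.035,0.195,0.041],"rotation": [1.9,-19,-11.2]},
  {"jaw": -1,"translation": [-0.045,0.24,0.041],"rotation": [2.3,-23,-13.6]},
  {"jaw": -1,"translation": [-0.053,0.275,0.041],"rotation": [2.7,-27,-16]},
  {"jaw": -1,"translation": [-0.059,0.298,0.041],"rotation": [3,-29.8,-17.6]},
  {"jaw": -1,"translation": [-0.059,0.308,0.041],"rotation": [3,-29.8,-17.6]},
])

```text
clock: 6.9
eef_pos: [0.5473, 0.3693, 0.2999]
eef_rot: [0.727, 0.687, -0.0, -0.001]
ft_force: [0.7, -0.5, -1.9]
width: 0.0275
grip_force: 40.8
```

```bash
python3 - <<'E'
from h import *
d=manip.get_image('scene');e=manip.get_image('top')
im=np.hstack([cv2.resize(d['img'][80:300,270:470],None,fx=2,fy=2),cv2.resize(e['img'][80:300,80:280],None,fx=2,fy=2)])
cv2.imwrite('pics/p1.png',np.clip(255*(im/255.)**.6,0,255).astype('uint8')); print(manip.read_state()['eef_pos'])
E
```

```text
[0.5494 0.3677 0.2991]
```

View pics/p1.png

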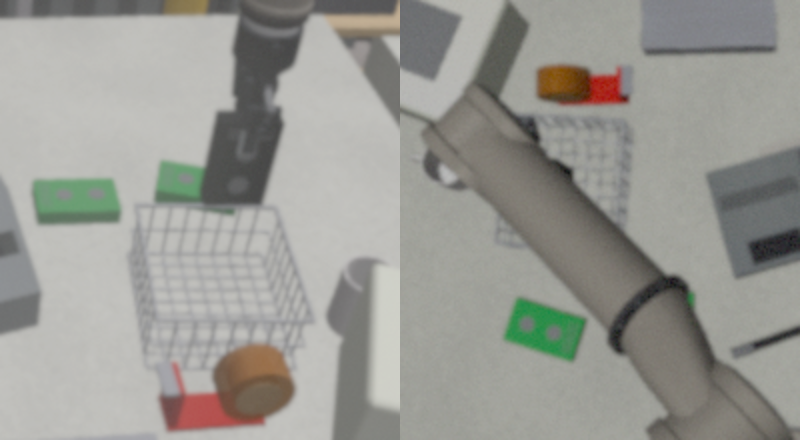

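The narrow cassette hangs upright over the basket; in the scene half its bottom edge is at (237,205). The rim is below it. I'll lower it in and release.

play_rows([
  {"jaw": -1,"translation": [0,0,-0.02],"rotation": [0,0,0]},
  {"jaw": -1,"translation": [0,0,-0.05],"rotation": [0,0,0]},
  {"jaw": -1,"translation": [0,0,-0.08],"rotation": [0,0,0]},
  {"jaw": -1,"translation": [0,0,-0.11],"rotation": [0,0,0]},
  {"jaw": -1,"translation": [0,0,-0.135],"rotation": [0,0,0]},
  {"jaw": -1,"translation": [0,0,-0.155],"rotation": [0,0,0]},
  {"jaw": -1,"translation": [0,0,-0.168],"rotation": [0,0,0]},
  {"jaw": -1,"translation": [0,0,-0.175],"rotation": [0,0,0]},
  {"jaw": -1,"translation": [0,0,-0.175],"rotation": [0,0,0]},
])

```text
clock: 8.12
eef_pos: [0.55, 0.3668, 0.1238]
eef_rot: [0.729, 0.685, -0.0, 0.0]
ft_force: [0.6, -0.4, -1.0]
width: 0.0274
grip_force: 40.7
```

play_rows([
  {"jaw": 1,"translation": [0,0,0],"rotation": [0,0,0]},
  {"jaw": 1,"translation": [0,0,0],"rotation": [0,0,0]},
  {"jaw": 1,"translation": [0,0,0],"rotation": [0,0,0]},
  {"jaw": 1,"translation": [0,0,0],"rotation": [0,0,0]},
  {"jaw": 1,"translation": [0,0,0],"rotation": [0,0,0]},
  {"jaw": 1,"translation": [0,0,0.01],"rotation": [0,0,0]},
  {"jaw": 1,"translation": [0,0,0.03],"rotation": [0,0,0]},
  {"jaw": 1,"translation": [0,0,0.07],"rotation": [0,0,0]},
  {"jaw": 1,"translation": [0,0,0.12],"rotation": [0,0,0]},
  {"jaw": 1,"translation": [0,0,0.17],"rotation": [0,0,0]},
])

```text
clock: 9.38
eef_pos: [0.5499, 0.3669, 0.2972]
eef_rot: [0.729, 0.685, 0.001, 0.0]
ft_force: [1.2, 0.5, -0.6]
width: 0.0854
grip_force: 0.0
```

```bash
python3 - <<'E'
from h import *
d=manip.get_image('scene');e=manip.get_image('wrist')
im=np.hstack([cv2.resize(d['img'][80:300,150:470],None,fx=1.25,fy=1.25),cv2.resize(e['img'],(366,275))])
cv2.imwrite('pics/p2.png',np.clip(255*(im/255.)**.6,0,255).astype('uint8')); s=manip.read_state();print(s['eef_pos'],s['ft_force'],s['clock'])
E
```

```text
[0.5523 0.3691 0.3028] [ 0.9979 -0.2347  0.831 ] 9.475
```

View pics/p2.png

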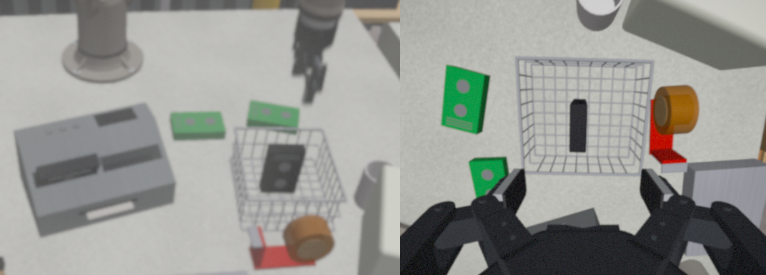

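The cassette stands at rest in the middle of the basket (scene half (285,168), wrist half (578,125)). The basket is unmoved and the wide cassette is still in its slot. Its centre is about 69 mm up, below the 95 mm limit. I'll settle briefly, then hand in.

play_rows([
  {"jaw": 1,"translation": [0,0,0.02],"rotation": [0,0,0]},
  {"jaw": 1,"translation": [0,0,0.03],"rotation": [0,0,0]},
  {"jaw": 1,"translation": [0,0,0.03],"rotation": [0,0,0]},
  {"jaw": 1,"translation": [0,0,0.03],"rotation": [0,0,0]},
  {"jaw": 1,"translation": [0,0,0.03],"rotation": [0,0,0]},
])

```text
clock: 10.1
eef_pos: [0.5496, 0.3666, 0.3229]
eef_rot: [0.729, 0.685, -0.001, -0.0]
ft_force: [-0.1, -0.6, -0.1]
width: 0.0856
grip_force: 0.0
```

```bash
python3 -c "
from workcell import manip
print(manip.hand_in())"
```

```text
the job is handed in; nothing more can be done
None
```

The narrow cassette is out of its slot and standing upright at rest in the basket, released about 2 cm above its floor; the wide cassette and basket look unmoved, the arm went nowhere near the carton, and the job was handed in at about 10 s (no verdict came back).

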